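Hang up the screw caddy and hold the gear case cover over its holes

ROBOT

A 6-joint arm with a two-finger parallel gripper is mounted at the origin on a cart in front of the work surface, level with it; the furniture and walls round the work are solid. World frame = base frame: x ahead of the robot, y to its left, z up, the work surface at z = 0. Lengths are in m, angles in rad, forces in N, time in s.
With the tool pointing down it reaches from about 0.25 to 0.85 m from the base axis. Payload 12.5 kg.
Tool frame: the origin (TCP) lies at the very end of the fingers, on their centre line; the grasp point (between the pads) lies 19 mm behind it; z points along the fingers, y is the line along which they close (so a half turn about z gives the same grasp; the last joint's range is limited). The gripper opens to 93 mm and grips with 3 to 60 N. Pads are 15 mm wide; open, the fingers measure 128 mm over their backs; the gripper's body (75 mm by 188 mm) begins 65 mm behind the grasp point.
Start: joints at [1.085, 0.351, 1.652, -0, 1.139, -0.085], TCP at [0.215, 0.506, 0.219] pointing down, gripper open.
Joint ranges: [-2.75, 2.75], [-0.79, 2.1], [0.01, 2.65], [-1.57, 4.71], [0.07, 3.14], [-2.87, 2.87]. Speed limits (rad/s): [2.22, 2.22, 2.79, 3.14, 3.14, 3.14].

INTERFACE

Orientations are given as a rotation vector (axis times angle).
In Python, from bench import sensors, get_image, get_calibration, manip gives the robot as it stands. The module is installed in compiled form; this text tells all that it offers.
- The arm moves only by the tool move_arm, never from a script. Its argument "deltas" is a list of rows, each an object of numbers: "dx", "dy", "dz": the shift along the tool's x, y, z in m; "turn": the turn about the tool's z in rad; "hand": the closure, from -1 (fully open) to 1 (shut). In form: [{"dx": .., "dy": .., "dz": .., "turn": .., "hand": ..}, ...]. A call has exactly 10 rows; each row is the pose to reach, as a shift and turn from the pose commanded when the call began, along the tool's axes at that moment; what a row does not reach only later rows make up. A row lasts 1/10 s, in which the tool goes at most 50 mm and 8.59 degrees, less where a joint would pass 70% of its speed; a pose out of reach is approached as far as the arm can. A call with a gripper value outside its range is refused whole. The fingers move at their own pace and stop on an object; the grip force is fixed at half the most. Time passes only in rows, so rows that repeat a pose let the fingers close, or fill a call up. It gives the time, the measured TCP pose, the force, the opening and the grip force at its end, in the units of the state.
- sensors.observe(): the state, without advancing time (a new reading comes with each control period).
- get_image(name): name is "side" or "top" or "wrist"; returns the picture (480x640x3 uint8, red, green, blue); there is no depth.
- get_calibration(name): a dict with "vertical_fov" (degrees; the focal length in pixels is half the picture's height over the tangent of half this angle, whatever the lens; pixels are square), "cx", "cy" (the principal point, pixels), "cam_to_world" (4x4, takes a point from camera to world coordinates). Camera axes: x right, y down, z forward; pixel columns grow to the right and rows downward; lengths in m; the calibration is good to about 2 mm. A picture is of the moment at which its call begins: read the wrist's pose just before it. get_calibration takes no time and is no camera call; for the wrist camera it gives the pose at the moment of the call.
- manip.finish_job(): hands the job in; it is judged then, once.
The state is a dict: "clock": time; "joint_positions": joint angles; "qvel": joint speeds; "effort": joint torques, N m; "tcp_pos": TCP position; "tool_rot": TCP orientation; "ft_force": force on the tool from outside, world axes, zero at the start; "moment": the same for the moment, N m; "opening": finger opening in m; "grip_force": force on a finger pad.
Only numpy, scipy, OpenCV 4.12 (cv2) and the standard library are available. Lean on these libraries where they do the work, as an engineer would, in place of code of your own. Each camera call takes 0.05 s, during which the arm holds its last target. There are 200 camera calls.

TASK

Hang the screw caddy by its handle on the twin-prong hook, so that I have the screws at hand, and let go of it; keep it upright so that none spill. Then take the gear case's cover by its handle and hold it level about 1 cm above the case, its holes lined up with the tapped holes below, without touching the gasket, so that I can start the screws: finish while still holding it there. Leave everything else where it lies.

Things in the scene. Friction and masses are not known exactly. Their poses are not given: they have to be found in the camera images.
- gear_case: Open grey cast gear case, fixed, pear-shaped from above (big and small round end), 151 x 120 mm over five bolt lugs; two gears inside. Its flat top, a brown gasket on it, is 97 mm above the bench. Origin: under its middle, on the bench; x along its length to the small end, z up. 12 mm tapped holes in the lugs at x, y = (-66, 0), (-27, 47), (-27, -47), (58, 23), (58, -23) mm.
- case_hole_big (a point): Mouth of the case's tapped hole at the tip of the big end, centre, at gasket height (97 mm).
- case_hole_small_l (a point): Mouth of the case's tapped hole at the small end, +y side, at gasket height.
- case_hole_small_r (a point): Mouth of the case's tapped hole at the small end, -y side, at gasket height.
- cover: The case's loose cover: bare aluminium plate of the same pear shape, 151 x 120 x 6 mm, 9 mm at a raised panel, 0.42 kg, flat on the bench, a dark bow handle on top over its centre of mass. Origin: middle of its underside; x to its small end, z up. Five 15 mm holes at the same x, y as the case's: it fits one way round, with its x along the case's x.
- cover_handle (a point): Middle of the handle's grip bar: at x = -3 mm, 43.5 mm above the cover's underside. A flat bar along the cover's x, 10 mm thick (in y), 13 mm high, its top 50 mm above the underside; 68 mm clear between its legs, 28 mm clear below it.
- cover_hole_big (a point): Cover's hole at the tip of the big end, centre, on the underside.
- cover_hole_small_l (a point): Cover's hole at the small end, +y side, on the underside.
- cover_hole_small_r (a point): Cover's hole at the small end, -y side, on the underside.
- caddy: Screw caddy: open dark steel box 76 x 122 x 40 mm holding the cover's five hex screws (fast in it), with a fixed upright hoop handle of 10 mm round bar in the middle, legs 132 mm apart; about 0.56 kg in all. Origin: middle of its underside; z up, y along the handle bar. The two ends are alike.
- caddy_bar (a point): Middle of the caddy's handle bar (10 mm round, along the caddy's y, straight for 116 mm), 130 mm above the caddy's underside.
- hook_stand: Hook stand, fixed: round foot of 104 mm, post at its origin, at the top a twin-prong hook: two level 10 mm prongs 76 mm apart (y = -38 and +38 mm) pointing along the stand's -x, level from 26 to 118 mm out from the post, tops 200 mm above the bench; upturned tips 128 mm out reach 222 mm. Post and its 22 mm block stay below the prong tops. z up.
- hook_rest (a point): Where the middle of the caddy's bar lies when it hangs: between the prongs, 78 mm in front of the post, 205 mm above the bench, axes as the stand's. The bar then lies along the stand's y across both prongs; the fingers fit between the prongs.
- pliers_red: Pliers with red grips, 69 x 178 x 12 mm, bystander. Origin: middle of its underside.
- tape_roll: Roll of grey tape lying flat, 107 mm across, 48 mm high, bystander. Origin: middle of its underside.
- block_steel: Small steel block, 40 x 55 x 30 mm, bystander. Origin: middle of its underside.
- chisel_cold: Cold chisel, 20 x 180 x 16 mm, bystander. Origin: middle of its underside.

How it is judged:
On the way:
1. the caddy hangs by its bar across both prongs, released (x of caddy_bar in the frame of hook_rest between -0.035 and 0.045 m and y of caddy_bar in the frame of hook_rest between -0.02 and 0.02 m and z of caddy_bar in the frame of hook_rest between -0.012 and 0.012 m and angle between the y axis of caddy and the y axis of hook_stand, either way round below 0.3 rad and angle between caddy's own z axis and vertical below 0.3 rad and contact force between caddy and hook_stand above 1 N and contact force between caddy and the arm below 0.05 N and linear speed of caddy below 0.05 m/s), for 0.3 s.
At the end, for the whole second after the job is handed in: Caddy hangs upright and still, bar across both prongs, free of the arm. Cover held in the fingers, still and level, holes within 4 mm of the tapped holes seen from above, underside 3 to 20 mm above the gasket, not touching the case (all of step 1 and horizontal distance between cover_hole_big and case_hole_big below 0.004 m and z of cover_hole_big in the frame of case_hole_big between 0.003 and 0.02 m and horizontal distance between cover_hole_small_l and case_hole_small_l below 0.004 m and z of cover_hole_small_l in the frame of case_hole_small_l between 0.003 and 0.02 m and horizontal distance between cover_hole_small_r and case_hole_small_r below 0.004 m and z of cover_hole_small_r in the frame of case_hole_small_r between 0.003 and 0.02 m and angle between cover's own z axis and vertical below 0.1 rad and contact force between cover and gear_case below 0.05 N and contact force between cover and the fingers above 2 N and linear speed of cover below 0.02 m/s and angular speed of cover below 0.1 rad/s); the arm keeps its last pose, push and grip.
It fails at once if the cover knocks or rests on the case and its gasket (contact force between cover and gear_case above 1.5 N).
It fails at once if the caddy is tipped so far that screws spill (angle between caddy's own z axis and vertical above 0.7 rad).
It fails at once if a bystander is shifted by more than 3 cm (distance of any of pliers_red, tape_roll, block_steel, chisel_cold from where it was at the start of the episode above 0.03 m).
It also fails if it takes over 56 s, if anything falls off the work surface, if the arm or the gripper's body presses on something with over 40 N, if the wrist force passes 120 N, or if a joint passes its speed limit or range.

## Working session

There is one attempt and no reset: what is moved stays moved. The work goes in short steps, Python scripts to look and compute and a tool call to move; the robot and the scene stay as the last step left them, time stands still between calls to the robot, and variables do not carry over. Pictures are saved under pics/ and viewed, at most 10 in all, crops included, and the job is handed in when it is done.

Besides the shell and the picture viewer there is one more tool, called as a command line: name --argument value ..., lists and objects as JSON in quotes. move_arm: Moves the arm, as the interface text tells. Its arguments: {"type":"object","properties":{"deltas":{"type":"array","items":{"type":"object","properties":{"dx":{"type":"number"},"dy":{"type":"number"},"dz":{"type":"number"},"turn":{"type":"number"},"hand":{"type":"number"}}}}},"required":["deltas"]}

```bash
mkdir -p pics
cat > h.py <<'E'
import numpy as np, cv2
from bench import sensors,get_image,get_calibration,manip
from scipy.spatial.transform import Rotation as R
def K(c):
    f=240/np.tan(np.radians(c["vertical_fov"])/2); return f,c["cx"],c["cy"],np.array(c["cam_to_world"])
def p2w(c,u,v,z):
    f,cx,cy,T=K(c); d=T[:3,:3]@np.array([(u-cx)/f,(v-cy)/f,1]); o=T[:3,3]; return o+d*(z-o[2])/d[2]
def w2p(c,P):
    f,cx,cy,T=K(c); q=(np.atleast_2d(P)-T[:3,3])@T[:3,:3]; return np.c_[cx+f*q[:,0]/q[:,2],cy+f*q[:,1]/q[:,2]]
def snap(n,fn):
    c=get_calibration(n); im=get_image(n); cv2.imwrite('pics/'+fn,im[:,:,::-1]); return c,im
E
python3 - <<'E'
from h import *
s=sensors.observe();print({k:np.round(v,3) for k,v in s.items()})
print(R.from_rotvec(s["tool_rot"]).as_matrix().round(3))
for n in("top","side","wrist"):
    c,_=snap(n,n+'0.png'); print(n,c["vertical_fov"],np.round(c["cam_to_world"],3).tolist())
E
```

```text
{'clock': np.float64(0.0), 'joint_positions': array([ 1.085,  0.351,  1.652,  0.   ,  1.139, -0.085]), 'qvel': array([ 0.001,  0.   , -0.002, -0.   , -0.001,  0.002]), 'effort': array([-1.0000e-03, -4.9731e+01, -2.8526e+01,  7.0000e-02,  2.6000e-02,
       -0.0000e+00]), 'tcp_pos': array([0.214, 0.506, 0.218]), 'tool_rot': array([-6.250e-01, -3.078e+00,  2.000e-03]), 'ft_force': array([-0.678, -0.341,  0.909]), 'moment': array([-0.025, -0.059, -0.059]), 'grip_force': np.float64(0.0), 'opening': np.float64(0.093)}
[[-0.921  0.39  -0.001]
 [ 0.39   0.921 -0.001]
 [ 0.    -0.001 -1.   ]]
top 52.49940552767495 [[-0.017, -0.998, 0.065, 0.441], [-1.0, 0.016, -0.004, -0.001], [0.003, -0.065, -0.998, 1.228], [0.0, 0.0, 0.0, 1.0]]
side 54.73235240893732 [[1.0, -0.024, -0.005, 0.536], [-0.007, -0.49, 0.872, -0.922], [-0.023, -0.871, -0.49, 0.657], [0.0, 0.0, 0.0, 1.0]]
wrist 59.198367207084594 [[0.391, 0.886, 0.25, 0.145], [0.921, -0.376, -0.107, 0.535], [-0.001, 0.271, -0.962, 0.386], [0.0, 0.0, 0.0, 1.0]]
```

View pics/top0.png

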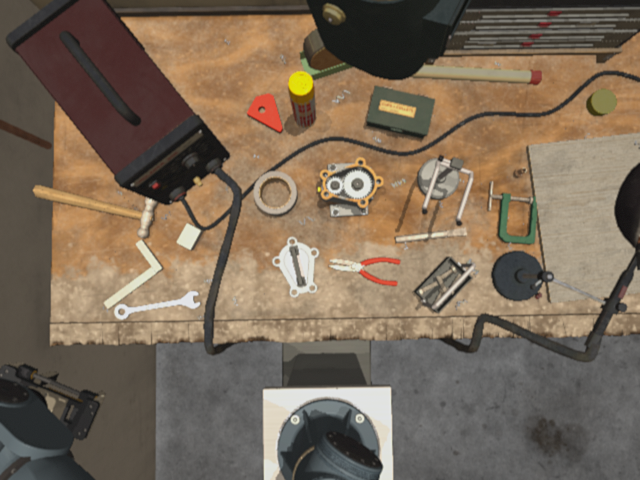

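View pics/side0.png

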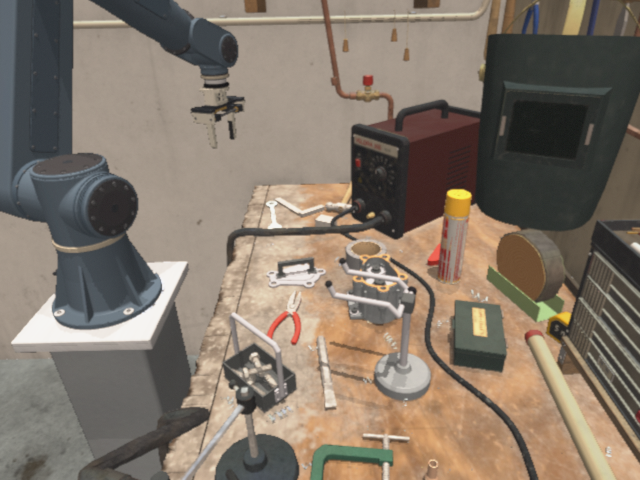

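The top view shows the case at about (350,187), the cover (297,267), the caddy (445,282) and the hook stand (440,180) with its prongs pointing down the image. I'll enlarge that area.

Run:
```python
import cv2
a=cv2.imread('pics/top0.png')[145:310,260:485]
cv2.imwrite('pics/crop0.png',cv2.resize(a,None,fx=3.5,fy=3.5,interpolation=cv2.INTER_CUBIC))
b=cv2.imread('pics/side0.png')[230:410,215:440]
cv2.imwrite('pics/crop1.png',cv2.resize(b,None,fx=3.3,fy=3.3,interpolation=cv2.INTER_CUBIC))
```

```text
(no output)
```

View pics/crop0.png

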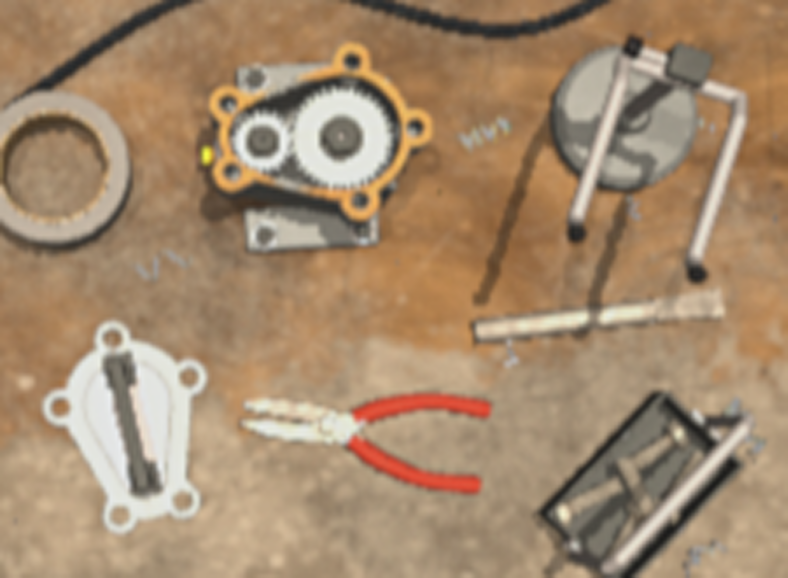

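View pics/crop1.png

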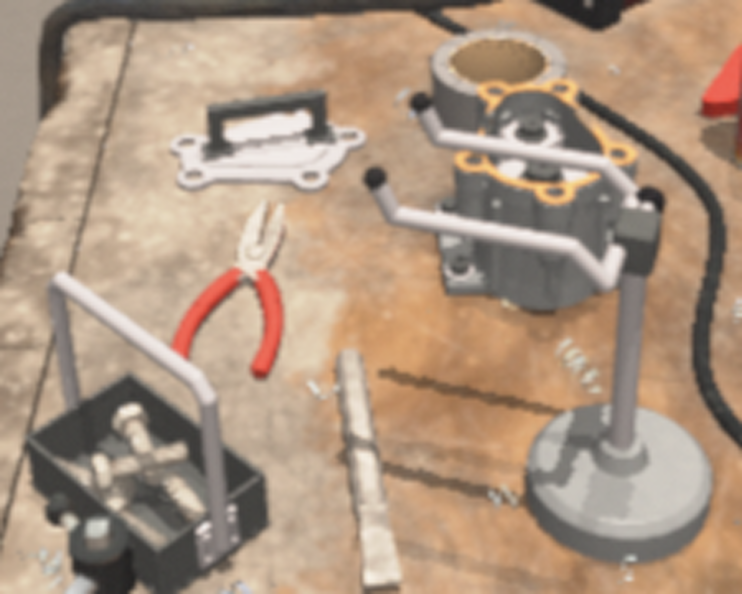

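The crop shows the case's gasket holes, the cover's holes, the caddy's bar and the hook prongs clearly. I'll fit poses from these points.

```bash
cat >> h.py <<'E'
H=np.array([[-66,0],[-27,47],[-27,-47],[58,23],[58,-23]])/1e3
def fit2(model,P):
    m=model.mean(0);q=P.mean(0);S=(model-m).T@(P-q);a=np.arctan2(S[0,1]-S[1,0],S[0,0]+S[1,1])
    Rm=np.array([[np.cos(a),-np.sin(a)],[np.sin(a),np.cos(a)]]);t=q-Rm@m
    return t,a,np.linalg.norm(model@Rm.T+t-P,axis=1)
E
python3 - <<'E'
from h import *
from scipy.optimize import least_squares
ct,cs=get_calibration("top"),get_calibration("side")
T=lambda X,Y:(260+X/3.5,145+Y/3.5); S=lambda X,Y:(215+X/3.3,230+Y/3.3)
case=np.array([p2w(ct,*T(*p),.097)[:2] for p in[(415,128),(360,203),(352,60),(232,173),(228,103)]])
# case x points +y world; its +y = world -x (image down)
print('case',fit2(H,case)); 
cov=np.array([p2w(ct,*T(*p),.006)[:2] for p in[(113,338),(190,377),(58,407),(183,500),(120,515)]])
for m,n in((H,'a'),(H[[0,2,1,4,3]],'b')): print('cover',n,fit2(m,cov))
# caddy bar: edges of the bend, box rim
def tri(a,b):
    r=least_squares(lambda P:np.r_[w2p(ct,P)[0]-a,w2p(cs,P)[0]-b],[.4,-.2,.1]); return r.x.round(4),np.abs(r.fun).max().round(2)
print('bar ends',tri(T(742,422),S(60,280)),tri(T(742,422),S(200,385)),tri(T(610,570),S(60,280)),tri(T(610,570),S(200,385)))
print('tips',tri(T(577,232),S(421,102)),tri(T(697,272),S(376,177)))
print('disc foot',p2w(ct,*T(625,118),.015))
print('caddy rim',[p2w(ct,*T(*p),.04).round(3).tolist() for p in((660,393),(545,512))])
print('chisel',[p2w(ct,*T(*p),.01).round(3).tolist() for p in((475,330),(722,303))])
print('pliers',[p2w(ct,*T(*p),.01).round(3).tolist() for p in((246,408),(488,408),(478,486))])
print('lamp head etc',p2w(ct,517,275,0.05))
E
```

```text
case (array([ 0.64476662, -0.06392374]), np.float64(1.6078500256801873), array([0.00041719, 0.00157206, 0.00147665, 0.000776  , 0.00069412]))
cover a (array([0.44999207, 0.06647473]), np.float64(-2.9289565331439653), array([0.00063659, 0.00112827, 0.00196275, 0.00033576, 0.00017363]))
cover b (array([0.44999311, 0.06646997]), np.float64(-2.922861492842398), array([0.00096614, 0.09519357, 0.09580075, 0.04597366, 0.04622881]))
bar ends (array([ 0.4036, -0.3222,  0.1846]), np.float64(19.97)) (array([ 0.4451, -0.3344,  0.1254]), np.float64(0.69)) (array([ 0.3562, -0.2455,  0.1241]), np.float64(1.45)) (array([ 0.3991, -0.255 ,  0.0529]), np.float64(21.66))
tips (array([ 0.5613, -0.2124,  0.2146]), np.float64(0.08)) (array([ 0.5358, -0.2835,  0.2149]), np.float64(0.15))
disc foot [ 0.66715091 -0.29107303  0.015     ]
caddy rim [[0.468, -0.303, 0.04], [0.387, -0.221, 0.04]]
chisel [[0.516, -0.18, 0.01], [0.533, -0.358, 0.01]]
pliers [[0.463, -0.015, 0.01], [0.46, -0.188, 0.01], [0.405, -0.179, 0.01]]
lamp head etc [ 0.42249611 -0.46503587  0.05      ]
```

Every fit agrees with the given sizes: residuals are 2 mm or less, the tips are 75.5 mm apart, and the foot position is consistent. hook_rest is at about (0.596, -0.265) and the stand's yaw is -0.345. Next I move over the caddy bar.

move_arm --deltas '[{"dx":-0.012,"dy":-0.016},{"dx":-0.036,"dy":-0.049},{"dx":-0.06,"dy":-0.082},{"dx":-0.085,"dy":-0.116},{"dx":-0.11,"dy":-0.15},{"dx":-0.135,"dy":-0.185},{"dx":-0.16,"dy":-0.22},{"dx":-0.187,"dy":-0.256},{"dx":-0.214,"dy":-0.293},{"dx":-0.241,"dy":-0.33}]'

```text
invalid input at $.deltas[0]: expected keys dx, dy, dz, turn, hand
```

move_arm --deltas '[{"dx":-0.027,"dy":-0.037,"turn":0.04},{"dx":-0.054,"dy":-0.074,"turn":0.08},{"dx":-0.081,"dy":-0.111,"turn":0.12},{"dx":-0.108,"dy":-0.148,"turn":0.16},{"dx":-0.135,"dy":-0.185,"turn":0.2},{"dx":-0.162,"dy":-0.222,"turn":0.24},{"dx":-0.189,"dy":-0.259,"turn":0.28},{"dx":-0.212,"dy":-0.29,"turn":0.32},{"dx":-0.23,"dy":-0.315,"turn":0.36},{"dx":-0.241,"dy":-0.33,"turn":0.386}]'

```text
invalid input at $.deltas[0]: expected keys dx, dy, dz, turn, hand
```

```bash
cat >> h.py <<'E'
def st():
    s=sensors.observe(); M=R.from_rotvec(s["tool_rot"]).as_matrix(); th=np.degrees(np.arctan2(M[1,1],M[0,1]))
    print('t',round(float(s["clock"]),2),'tcp',np.round(s["tcp_pos"],4),'y-ang',th.round(2),'z',M[:,2].round(3),'open',round(float(s["opening"]),4),'F',np.round(s["ft_force"],1),'j',np.round(s["joint_positions"],2))
    return s,M,th
def go(target,yang):
    s,M,th=st(); d=M.T@(np.array(target)-s["tcp_pos"]); print('delta',d.round(4),'turn',np.round(np.radians((th-yang+180)%360-180),4))
E
python3 - <<'E'
from h import *
st(); c,im=snap("wrist","w1.png")
print(w2p(c,[[.4007,-.29,.13],[.4451,-.3344,.13],[.3562,-.2455,.13]]).round(1))
E
```

```text
t 0.15 tcp [0.2145 0.5062 0.2182] y-ang 67.03 z [-0.    -0.001 -1.   ] open 0.0931 F [-0.3  0.3 -0.3] j [ 1.09  0.35  1.65 -0.    1.14 -0.08]
[[-383.4  734.6]
 [-380.6  772.8]
 [-386.4  693. ]]
```

View pics/w1.png

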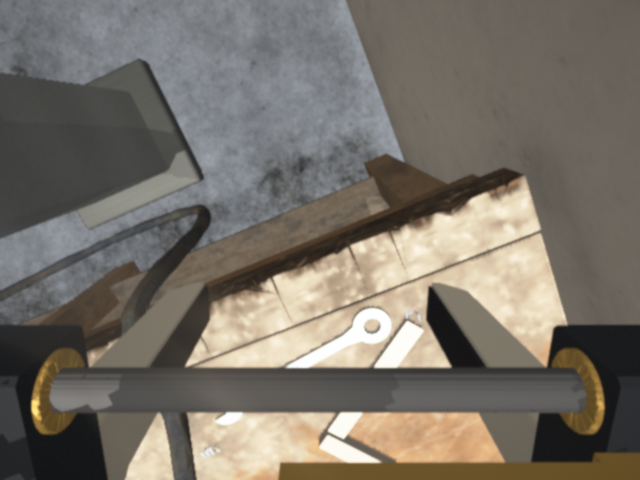

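The calls were refused because every key is required. The picture shows only the bench corner and the open fingers, so nothing moved. I'll resend with all keys.

move_arm --deltas '[{"dx":-0.012,"dy":-0.016,"dz":0,"turn":0,"hand":-1},{"dx":-0.036,"dy":-0.049,"dz":0,"turn":0,"hand":-1},{"dx":-0.06,"dy":-0.082,"dz":0,"turn":0,"hand":-1},{"dx":-0.085,"dy":-0.116,"dz":0,"turn":0,"hand":-1},{"dx":-0.11,"dy":-0.15,"dz":0,"turn":0,"hand":-1},{"dx":-0.135,"dy":-0.185,"dz":0,"turn":0,"hand":-1},{"dx":-0.16,"dy":-0.22,"dz":0,"turn":0,"hand":-1},{"dx":-0.187,"dy":-0.256,"dz":0,"turn":0,"hand":-1},{"dx":-0.214,"dy":-0.293,"dz":0,"turn":0,"hand":-1},{"dx":-0.241,"dy":-0.33,"dz":0,"turn":0,"hand":-1}]'

```text
clock: 1.2
tcp_pos: [0.3076, 0.1069, 0.2188]
tool_rot: [0.624, 3.078, 0.0]
ft_force: [1.1, -0.1, 0.2]
opening: 0.0931
grip_force: 0.0
```

move_arm --deltas '[{"dx":-0.027,"dy":-0.037,"dz":0,"turn":0.04,"hand":-1},{"dx":-0.054,"dy":-0.074,"dz":0,"turn":0.08,"hand":-1},{"dx":-0.081,"dy":-0.111,"dz":0,"turn":0.12,"hand":-1},{"dx":-0.108,"dy":-0.148,"dz":0,"turn":0.16,"hand":-1},{"dx":-0.135,"dy":-0.185,"dz":0,"turn":0.2,"hand":-1},{"dx":-0.162,"dy":-0.222,"dz":0,"turn":0.24,"hand":-1},{"dx":-0.189,"dy":-0.259,"dz":0,"turn":0.28,"hand":-1},{"dx":-0.212,"dy":-0.29,"dz":0,"turn":0.32,"hand":-1},{"dx":-0.23,"dy":-0.315,"dz":0,"turn":0.36,"hand":-1},{"dx":-0.241,"dy":-0.33,"dz":0,"turn":0.386,"hand":-1}]'

```text
clock: 2.2
tcp_pos: [0.4009, -0.2915, 0.2183]
tool_rot: [-1.208, -2.9, 0.0]
ft_force: [-0.2, 0.6, -0.6]
opening: 0.0928
grip_force: 0.0
```

Run:
```python
from h import *
go([.4007,-.29,.111],45); c,im=snap("wrist","w2.png")
print(w2p(c,[[.4007,-.29,.13],[.4451,-.3344,.13],[.3562,-.2455,.13]]).round(1))
```

```text
t 2.2 tcp [ 0.4009 -0.2915  0.2183] y-ang 44.75 z [-0. -0. -1.] open 0.0928 F [-0.2  0.6 -0.6] j [-0.72  0.25  1.79 -0.    1.1  -1.5 ]
delta [0.0012 0.0009 0.1073] turn -0.0043
[[319.3 241.1]
 [319.7 331.1]
 [318.9 138.6]]
```

View pics/w2.png

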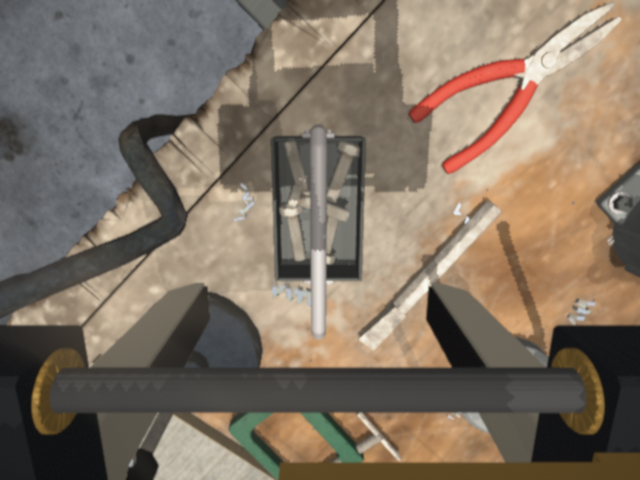

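The bar is seen from (318,128) to (319,335), centred exactly where predicted. I'll descend and grip.

move_arm --deltas '[{"dx":0.0,"dy":0.001,"dz":0.012,"turn":0,"hand":-0.5},{"dx":0.001,"dy":0.001,"dz":0.03,"turn":0,"hand":-0.5},{"dx":0.001,"dy":0.001,"dz":0.048,"turn":0,"hand":-0.5},{"dx":0.001,"dy":0.001,"dz":0.066,"turn":0,"hand":-0.5},{"dx":0.001,"dy":0.001,"dz":0.084,"turn":0,"hand":-0.5},{"dx":0.001,"dy":0.001,"dz":0.098,"turn":0,"hand":-0.5},{"dx":0.001,"dy":0.001,"dz":0.107,"turn":0,"hand":-0.5},{"dx":0.001,"dy":0.001,"dz":0.107,"turn":0,"hand":-0.2},{"dx":0.001,"dy":0.001,"dz":0.107,"turn":0,"hand":0.5},{"dx":0.001,"dy":0.001,"dz":0.107,"turn":0,"hand":1}]'

```text
clock: 3.25
tcp_pos: [0.4011, -0.288, 0.1123]
tool_rot: [1.203, 2.901, -0.001]
ft_force: [-1.0, 0.1, 0.2]
opening: 0.0501
grip_force: 0.0
```

move_arm --deltas '[{"dx":0,"dy":0,"dz":0,"turn":0,"hand":1},{"dx":0,"dy":0,"dz":0,"turn":0,"hand":1},{"dx":0,"dy":0,"dz":0,"turn":0,"hand":1},{"dx":0,"dy":0,"dz":0,"turn":0,"hand":1},{"dx":0,"dy":0,"dz":0,"turn":0,"hand":1},{"dx":0,"dy":0,"dz":0,"turn":0,"hand":1},{"dx":0,"dy":0,"dz":-0.003,"turn":0,"hand":1},{"dx":0,"dy":0,"dz":-0.008,"turn":0,"hand":1},{"dx":0,"dy":0,"dz":-0.015,"turn":0,"hand":1},{"dx":0,"dy":0,"dz":-0.024,"turn":0,"hand":1}]'

```text
clock: 4.25
tcp_pos: [0.4007, -0.2877, 0.1361]
tool_rot: [-1.204, -2.901, -0.0]
ft_force: [-0.1, -0.5, -4.9]
opening: 0.0092
grip_force: 30.0
```

Run:
```python
from h import *
# pre-hook: bar 0.07 before tips; bar height .25 -> tcp .231
go([.4827,-.224,.231],-19.8)
```

```text
t 4.25 tcp [ 0.4007 -0.2877  0.1361] y-ang 44.92 z [-0.  0. -1.] open 0.0092 F [-0.1 -0.5 -4.9] j [-0.72  0.36  1.87  0.    0.91 -1.5 ]
delta [-0.0127  0.1031 -0.0949] turn 1.1296
```

Gripped and lifting. I'll raise it, then turn and pre-position in front of the hook.

move_arm --deltas '[{"dx":0,"dy":0,"dz":-0.01,"turn":0,"hand":1},{"dx":0,"dy":0,"dz":-0.021,"turn":0,"hand":1},{"dx":0,"dy":0,"dz":-0.033,"turn":0.02,"hand":1},{"dx":0,"dy":0,"dz":-0.045,"turn":0.05,"hand":1},{"dx":0,"dy":0,"dz":-0.057,"turn":0.09,"hand":1},{"dx":0,"dy":0,"dz":-0.069,"turn":0.13,"hand":1},{"dx":0,"dy":0,"dz":-0.079,"turn":0.18,"hand":1},{"dx":0,"dy":0,"dz":-0.087,"turn":0.23,"hand":1},{"dx":0,"dy":0,"dz":-0.092,"turn":0.28,"hand":1},{"dx":0,"dy":0,"dz":-0.095,"turn":0.33,"hand":1}]'

```text
clock: 5.25
tcp_pos: [0.4009, -0.288, 0.2318]
tool_rot: [1.669, 2.661, -0.0]
ft_force: [0.3, -0.2, -6.1]
opening: 0.009
grip_force: 30.0
```

move_arm --deltas '[{"dx":0,"dy":0.0,"dz":0,"turn":0.06,"hand":1},{"dx":0,"dy":0.0,"dz":0,"turn":0.14,"hand":1},{"dx":0,"dy":0.0,"dz":0,"turn":0.23,"hand":1},{"dx":0,"dy":0.0,"dz":0,"turn":0.33,"hand":1},{"dx":0,"dy":0.0,"dz":0,"turn":0.43,"hand":1},{"dx":0,"dy":0.0,"dz":0,"turn":0.53,"hand":1},{"dx":0,"dy":0.0,"dz":0,"turn":0.63,"hand":1},{"dx":0,"dy":0.0,"dz":0,"turn":0.71,"hand":1},{"dx":0,"dy":0.0,"dz":0,"turn":0.77,"hand":1},{"dx":0,"dy":0.0,"dz":0,"turn":0.8,"hand":1}]'

```text
clock: 6.25
tcp_pos: [0.4008, -0.2879, 0.2312]
tool_rot: [2.573, 1.802, 0.0]
ft_force: [-0.4, 0.5, -6.2]
opening: 0.0089
grip_force: 30.0
```

Run:
```python
from h import *
go([.4827,-.224,.231],-19.8)
go([.5956,-.265,.231],-19.8)
c,im=snap("side","s1.png")
cv2.imwrite('pics/s1c.png',cv2.resize(im[130:430,180:500,::-1],None,fx=1.8,fy=1.8))
```

```text
t 6.25 tcp [ 0.4008 -0.2879  0.2312] y-ang -20.01 z [ 0. -0. -1.] open 0.0089 F [-0.4  0.5 -6.2] j [-0.72  0.23  1.78  0.    1.13 -0.37]
delta [0.0881 0.0551 0.0002] turn -0.0036
t 6.25 tcp [ 0.4008 -0.2879  0.2312] y-ang -20.01 z [ 0. -0. -1.] open 0.0089 F [-0.4  0.5 -6.2] j [-0.72  0.23  1.78  0.    1.13 -0.37]
delta [0.0882 0.1752 0.0003] turn -0.0036
```

View pics/s1c.png

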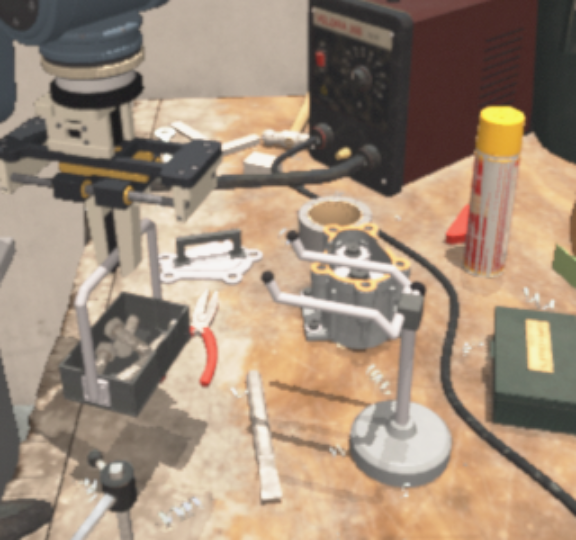

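The caddy hangs upright in the fingers, clear of the lamp and the hook. Next I move sideways to the hook axis, then in along the prongs.

move_arm --deltas '[{"dx":0.003,"dy":0.0,"dz":0,"turn":0,"hand":1},{"dx":0.01,"dy":0.002,"dz":0,"turn":0,"hand":1},{"dx":0.02,"dy":0.005,"dz":0,"turn":0,"hand":1},{"dx":0.032,"dy":0.01,"dz":0,"turn":0,"hand":1},{"dx":0.045,"dy":0.016,"dz":0,"turn":0,"hand":1},{"dx":0.058,"dy":0.023,"dz":0,"turn":0,"hand":1},{"dx":0.069,"dy":0.031,"dz":0,"turn":0,"hand":1},{"dx":0.078,"dy":0.039,"dz":0,"turn":0,"hand":1},{"dx":0.084,"dy":0.047,"dz":0,"turn":0,"hand":1},{"dx":0.088,"dy":0.055,"dz":0,"turn":0,"hand":1}]'

```text
clock: 7.3
tcp_pos: [0.4833, -0.2235, 0.2306]
tool_rot: [-2.57, -1.806, 0.0]
ft_force: [0.2, 0.0, -5.1]
opening: 0.0091
grip_force: 30.0
```

move_arm --deltas '[{"dx":0,"dy":0.01,"dz":0,"turn":0,"hand":1},{"dx":0,"dy":0.022,"dz":0,"turn":0,"hand":1},{"dx":0,"dy":0.036,"dz":0,"turn":0,"hand":1},{"dx":0,"dy":0.051,"dz":0,"turn":0,"hand":1},{"dx":0,"dy":0.066,"dz":0,"turn":0,"hand":1},{"dx":0,"dy":0.081,"dz":0,"turn":0,"hand":1},{"dx":0,"dy":0.095,"dz":0,"turn":0,"hand":1},{"dx":0,"dy":0.107,"dz":0,"turn":0,"hand":1},{"dx":0,"dy":0.115,"dz":0,"turn":0,"hand":1},{"dx":0,"dy":0.12,"dz":0,"turn":0,"hand":1}]'

```text
clock: 8.3
tcp_pos: [0.5958, -0.265, 0.2303]
tool_rot: [-2.571, -1.805, 0.0]
ft_force: [-0.5, 0.3, -5.5]
opening: 0.0089
grip_force: 30.0
```

Run:
```python
from h import *
go([.5956,-.265,.186],-19.8)
c,im=snap("side","s2.png"); c2,i2=snap("wrist","w3.png")
a=im[90:390,270:470,::-1]; a=cv2.resize(a,(400,600)); b=cv2.resize(i2[:,:,::-1],(400,300))
o=np.zeros((600,800,3),np.uint8); o[:,:400]=a; o[:300,400:]=b; cv2.imwrite('pics/m2.png',o)
```

```text
t 8.3 tcp [ 0.5958 -0.265   0.2303] y-ang -19.84 z [-0.  0. -1.] open 0.0089 F [-0.5  0.3 -5.5] j [-0.49  0.53  1.35 -0.    1.26 -0.14]
delta [-0.0001 -0.0002  0.0443] turn -0.0007
```

View pics/m2.png

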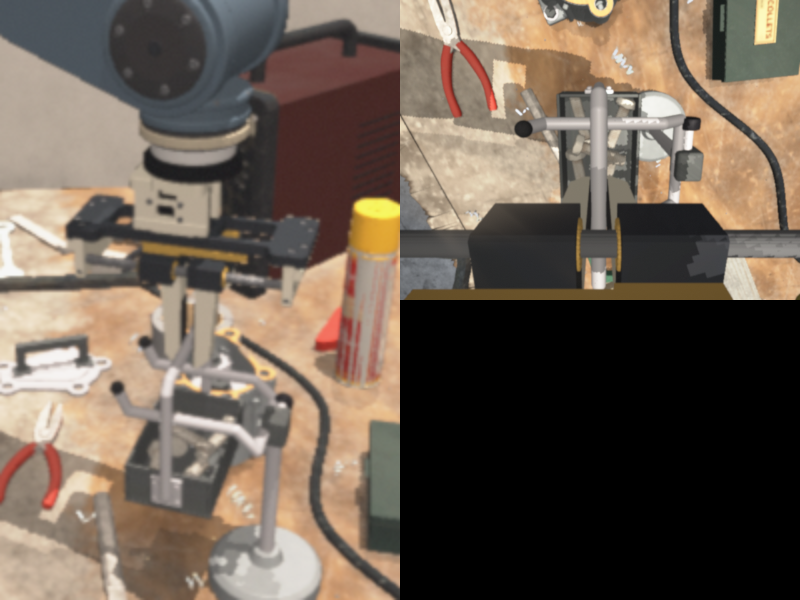

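The bar is over both prongs with the hoop's legs outside them. I'll lower it.

move_arm --deltas '[{"dx":0,"dy":0,"dz":0.004,"turn":0,"hand":1},{"dx":0,"dy":0,"dz":0.01,"turn":0,"hand":1},{"dx":0,"dy":0,"dz":0.017,"turn":0,"hand":1},{"dx":0,"dy":0,"dz":0.024,"turn":0,"hand":1},{"dx":0,"dy":0,"dz":0.03,"turn":0,"hand":1},{"dx":0,"dy":0,"dz":0.035,"turn":0,"hand":1},{"dx":0,"dy":0,"dz":0.038,"turn":0,"hand":1},{"dx":0,"dy":0,"dz":0.04,"turn":0,"hand":1},{"dx":0,"dy":0,"dz":0.042,"turn":0,"hand":1},{"dx":0,"dy":0,"dz":0.043,"turn":0,"hand":1}]'

```text
clock: 9.4
tcp_pos: [0.5954, -0.2645, 0.1876]
tool_rot: [2.571, 1.806, 0.0]
ft_force: [-0.3, -0.8, -5.9]
opening: 0.0091
grip_force: 30.0
```

Still 5.9 N of load in the hand, so I'll creep down 3 mm.

move_arm --deltas '[{"dx":0,"dy":0,"dz":0.001,"turn":0,"hand":1},{"dx":0,"dy":0,"dz":0.001,"turn":0,"hand":1},{"dx":0,"dy":0,"dz":0.002,"turn":0,"hand":1},{"dx":0,"dy":0,"dz":0.002,"turn":0,"hand":1},{"dx":0,"dy":0,"dz":0.003,"turn":0,"hand":1},{"dx":0,"dy":0,"dz":0.003,"turn":0,"hand":1},{"dx":0,"dy":0,"dz":0.003,"turn":0,"hand":1},{"dx":0,"dy":0,"dz":0.003,"turn":0,"hand":1},{"dx":0,"dy":0,"dz":0.003,"turn":0,"hand":1},{"dx":0,"dy":0,"dz":0.003,"turn":0,"hand":1}]'

```text
clock: 10.4
tcp_pos: [0.5955, -0.2646, 0.1857]
tool_rot: [2.57, 1.805, 0.001]
ft_force: [-3.2, 1.0, 5.6]
opening: 0.0091
grip_force: 30.0
```

The bar now rests on the prongs: the force has flipped to +5.6 N. I'll open partway, so the fingers stay clear of the post, and rise.

move_arm --deltas '[{"dx":0,"dy":0,"dz":-0.001,"turn":0,"hand":0.8},{"dx":0,"dy":0,"dz":-0.001,"turn":0,"hand":0.7},{"dx":0,"dy":0,"dz":-0.001,"turn":0,"hand":0.6},{"dx":0,"dy":0,"dz":-0.001,"turn":0,"hand":0.5},{"dx":0,"dy":0,"dz":-0.001,"turn":0,"hand":0.4},{"dx":0,"dy":0,"dz":-0.001,"turn":0,"hand":0.3},{"dx":0,"dy":0,"dz":-0.001,"turn":0,"hand":0.3},{"dx":0,"dy":0,"dz":-0.001,"turn":0,"hand":0.3},{"dx":0,"dy":0,"dz":-0.001,"turn":0,"hand":0.3},{"dx":0,"dy":0,"dz":-0.001,"turn":0,"hand":0.3}]'

```text
clock: 11.4
tcp_pos: [0.5953, -0.2645, 0.1856]
tool_rot: [-2.571, -1.806, 0.0]
ft_force: [-0.6, -0.3, 0.9]
opening: 0.0323
grip_force: 0.0
```

move_arm --deltas '[{"dx":0,"dy":0,"dz":-0.004,"turn":0,"hand":0.3},{"dx":0,"dy":0,"dz":-0.012,"turn":0,"hand":0.3},{"dx":0,"dy":0,"dz":-0.022,"turn":0,"hand":0.3},{"dx":0,"dy":0,"dz":-0.034,"turn":0,"hand":0.3},{"dx":0,"dy":0,"dz":-0.046,"turn":0,"hand":0.3},{"dx":0,"dy":0,"dz":-0.058,"turn":0,"hand":0.3},{"dx":0,"dy":0,"dz":-0.07,"turn":0,"hand":0.3},{"dx":0,"dy":0,"dz":-0.08,"turn":0,"hand":0.3},{"dx":0,"dy":0,"dz":-0.09,"turn":0,"hand":0.3},{"dx":0,"dy":0,"dz":-0.1,"turn":0,"hand":0.3}]'

```text
clock: 12.4
tcp_pos: [0.5953, -0.2645, 0.2864]
tool_rot: [-2.571, -1.806, 0.0]
ft_force: [0.1, 0.7, 0.2]
opening: 0.0324
grip_force: 0.0
```

Run:
```python
from h import *
go([.453,.067,.14],102.2)
```

```text
t 12.4 tcp [ 0.5953 -0.2645  0.2864] y-ang -19.83 z [-0.  0. -1.] open 0.0324 F [0.1 0.7 0.2] j [-0.49  0.49  1.28 -0.    1.37 -0.14]
delta [ 0.2636 -0.2463  0.1464] turn -2.1298
```

move_arm --deltas '[{"dx":0.01,"dy":-0.009,"dz":0,"turn":-0.05,"hand":0},{"dx":0.035,"dy":-0.033,"dz":0,"turn":-0.15,"hand":0},{"dx":0.067,"dy":-0.063,"dz":0,"turn":-0.28,"hand":0},{"dx":0.1,"dy":-0.094,"dz":0,"turn":-0.41,"hand":0},{"dx":0.133,"dy":-0.124,"dz":0,"turn":-0.54,"hand":0},{"dx":0.166,"dy":-0.155,"dz":0,"turn":-0.67,"hand":0},{"dx":0.198,"dy":-0.185,"dz":0,"turn":-0.8,"hand":0},{"dx":0.228,"dy":-0.213,"dz":0,"turn":-0.92,"hand":0},{"dx":0.25,"dy":-0.234,"dz":0,"turn":-1.02,"hand":0},{"dx":0.264,"dy":-0.246,"dz":0,"turn":-1.1,"hand":0}]'

```text
clock: 13.4
tcp_pos: [0.4524, 0.069, 0.2862]
tool_rot: [1.24, 2.886, 0.0]
ft_force: [0.4, -0.2, -0.2]
opening: 0.0466
grip_force: 0.0
```

move_arm --deltas '[{"dx":0,"dy":0,"dz":0.008,"turn":-0.1,"hand":0},{"dx":0,"dy":0,"dz":0.025,"turn":-0.22,"hand":0},{"dx":0,"dy":0,"dz":0.045,"turn":-0.34,"hand":0},{"dx":0,"dy":0,"dz":0.065,"turn":-0.46,"hand":0},{"dx":0,"dy":0,"dz":0.085,"turn":-0.58,"hand":0},{"dx":0,"dy":0,"dz":0.105,"turn":-0.7,"hand":0},{"dx":0,"dy":0,"dz":0.122,"turn":-0.82,"hand":0},{"dx":0,"dy":0,"dz":0.136,"turn":-0.92,"hand":0},{"dx":0,"dy":0,"dz":0.145,"turn":-0.99,"hand":0},{"dx":0,"dy":0,"dz":0.146,"turn":-1.03,"hand":0}]'

```text
clock: 14.4
tcp_pos: [0.453, 0.0673, 0.1388]
tool_rot: [0.338, -3.121, -0.0]
ft_force: [-0.3, 0.4, -0.0]
opening: 0.0467
grip_force: 0.0
```

Run:
```python
from h import *
go([.453,.067,.0245],102.2)
c,im=snap("wrist","w4.png"); c2,i2=snap("side","s3.png")
a=im[:,:,::-1].copy()
p=np.array([[-.037,0,.05],[.031,0,.05]]); 
t=np.array([.45,.0665]);y=-2.929;Rm=np.array([[np.cos(y),-np.sin(y)],[np.sin(y),np.cos(y)]])
for h in H: u=w2p(c,[np.r_[Rm@h+t,.006]])[0]; print(u.round(1)); cv2.drawMarker(a,tuple(int(v) for v in u),(0,0,255),0,12,1)
for q in p: u=w2p(c,[np.r_[Rm@q[:2]+t,.05]])[0]; cv2.drawMarker(a,tuple(int(v) for v in u),(0,255,0),0,12,1)
o=np.zeros((600,800,3),np.uint8); o[:480,:500]=cv2.resize(a,None,fx=1,fy=1)[:,70:570]
o[:400,500:]=cv2.resize(i2[180:380,290:440,::-1],(300,400)); cv2.imwrite('pics/m4.png',o)
```

```text
t 14.4 tcp [0.453  0.0673 0.1388] y-ang 102.37 z [-0.002 -0.    -1.   ] open 0.0467 F [-0.3  0.4 -0. ] j [ 0.05  0.3   1.96 -0.    0.89 -1.74]
delta [-0.0002 -0.0003  0.1143] turn 0.003
[317.4 305.3]
[254.7 257.2]
[380.3 257.5]
[284.7 140.8]
[351. 141.]
```

View pics/m4.png

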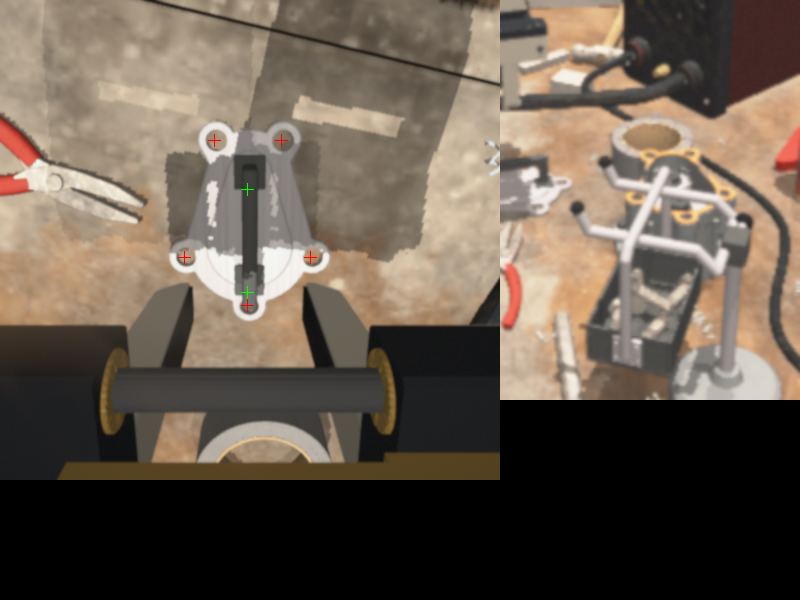

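The markers fall on the cover's holes and handle, and the caddy hangs upright on the prongs. I'll descend and grip the handle.

move_arm --deltas '[{"dx":0,"dy":0,"dz":0.01,"turn":0.003,"hand":0},{"dx":0,"dy":0,"dz":0.028,"turn":0.003,"hand":0},{"dx":0,"dy":0,"dz":0.047,"turn":0.003,"hand":0},{"dx":0,"dy":0,"dz":0.066,"turn":0.003,"hand":0},{"dx":0,"dy":0,"dz":0.084,"turn":0.003,"hand":0},{"dx":0,"dy":0,"dz":0.098,"turn":0.003,"hand":0},{"dx":0,"dy":0,"dz":0.108,"turn":0.003,"hand":0},{"dx":0,"dy":0,"dz":0.114,"turn":0.003,"hand":0},{"dx":0,"dy":0,"dz":0.114,"turn":0.003,"hand":0},{"dx":0,"dy":0,"dz":0.114,"turn":0.003,"hand":0.4}]'

```text
clock: 15.5
tcp_pos: [0.4537, 0.0673, 0.026]
tool_rot: [-0.329, 3.124, -0.0]
ft_force: [0.2, 0.0, 0.2]
opening: 0.0424
grip_force: 0.0
```

move_arm --deltas '[{"dx":0,"dy":0,"dz":0,"turn":0,"hand":0.7},{"dx":0,"dy":0,"dz":0,"turn":0,"hand":1},{"dx":0,"dy":0,"dz":0,"turn":0,"hand":1},{"dx":0,"dy":0,"dz":0,"turn":0,"hand":1},{"dx":0,"dy":0,"dz":0,"turn":0,"hand":1},{"dx":0,"dy":0,"dz":0,"turn":0,"hand":1},{"dx":0,"dy":0,"dz":0,"turn":0,"hand":1},{"dx":0,"dy":0,"dz":-0.003,"turn":0,"hand":1},{"dx":0,"dy":0,"dz":-0.008,"turn":0,"hand":1},{"dx":0,"dy":0,"dz":-0.016,"turn":0,"hand":1}]'

```text
clock: 16.5
tcp_pos: [0.453, 0.0672, 0.0417]
tool_rot: [0.329, -3.123, 0.0]
ft_force: [0.4, -0.0, -3.3]
opening: 0.0097
grip_force: 30.0
```

Run:
```python
from h import *
# case origin (.6448,-.0639) yaw 1.608 ; handle at x=-3mm ; underside z = tcp_z-.0245
a=1.608; print((.6448-.003*np.cos(a)).round(4),(-.0639-.003*np.sin(a)).round(4))
go([.6449,-.0669,.20],92.1-90)
```

```text
0.6449 -0.0669
t 16.5 tcp [0.453  0.0672 0.0417] y-ang 102.05 z [-0.001 -0.    -1.   ] open 0.0097 F [ 0.4 -0.  -3.3] j [ 0.05  0.47  2.02 -0.    0.65 -1.74]
delta [-0.1595 -0.1712 -0.1585] turn 1.7444
```

move_arm --deltas '[{"dx":0,"dy":0,"dz":-0.012,"turn":0,"hand":1},{"dx":0,"dy":0,"dz":-0.03,"turn":0,"hand":1},{"dx":0,"dy":0,"dz":-0.05,"turn":0.03,"hand":1},{"dx":0,"dy":0,"dz":-0.07,"turn":0.08,"hand":1},{"dx":0,"dy":0,"dz":-0.09,"turn":0.15,"hand":1},{"dx":0,"dy":0,"dz":-0.11,"turn":0.24,"hand":1},{"dx":0,"dy":0,"dz":-0.128,"turn":0.34,"hand":1},{"dx":0,"dy":0,"dz":-0.144,"turn":0.44,"hand":1},{"dx":0,"dy":0,"dz":-0.155,"turn":0.54,"hand":1},{"dx":0,"dy":0,"dz":-0.158,"turn":0.64,"hand":1}]'

```text
clock: 17.5
tcp_pos: [0.4537, 0.0673, 0.2017]
tool_rot: [0.676, 3.066, 0.001]
ft_force: [0.6, 0.6, -4.0]
opening: 0.0099
grip_force: 30.0
```

move_arm --deltas '[{"dx":0,"dy":0,"dz":0,"turn":0.11,"hand":1},{"dx":0,"dy":0,"dz":0,"turn":0.23,"hand":1},{"dx":0,"dy":0,"dz":0,"turn":0.35,"hand":1},{"dx":0,"dy":0,"dz":0,"turn":0.47,"hand":1},{"dx":0,"dy":0,"dz":0,"turn":0.59,"hand":1},{"dx":0,"dy":0,"dz":0,"turn":0.71,"hand":1},{"dx":0,"dy":0,"dz":0,"turn":0.83,"hand":1},{"dx":0,"dy":0,"dz":0,"turn":0.94,"hand":1},{"dx":0,"dy":0,"dz":0,"turn":1.04,"hand":1},{"dx":0,"dy":0,"dz":0,"turn":1.104,"hand":1}]'

```text
clock: 18.5
tcp_pos: [0.4531, 0.0673, 0.2004]
tool_rot: [2.184, 2.258, 0.0]
ft_force: [0.5, 0.2, -3.2]
opening: 0.0099
grip_force: 30.0
```

Run:
```python
from h import *
go([.6449,-.0669,.20],2.1)
```

```text
t 18.5 tcp [0.4531 0.0673 0.2004] y-ang 1.9 z [ 0. -0. -1.] open 0.0099 F [ 0.5  0.2 -3.2] j [ 0.05  0.21  1.9  -0.    1.04  0.01]
delta [-0.1404  0.1872  0.0005] turn -0.0035
```

move_arm --deltas '[{"dx":-0.006,"dy":0.002,"dz":0,"turn":-0.0035,"hand":1},{"dx":-0.022,"dy":0.008,"dz":0,"turn":-0.0035,"hand":1},{"dx":-0.042,"dy":0.015,"dz":0,"turn":-0.0035,"hand":1},{"dx":-0.065,"dy":0.023,"dz":0,"turn":-0.0035,"hand":1},{"dx":-0.09,"dy":0.032,"dz":0,"turn":-0.0035,"hand":1},{"dx":-0.115,"dy":0.041,"dz":0,"turn":-0.0035,"hand":1},{"dx":-0.137,"dy":0.049,"dz":0,"turn":-0.0035,"hand":1},{"dx":-0.155,"dy":0.056,"dz":0,"turn":-0.0035,"hand":1},{"dx":-0.165,"dy":0.06,"dz":0,"turn":-0.0035,"hand":1},{"dx":-0.169,"dy":0.061,"dz":0,"turn":-0.0035,"hand":1}]'

```text
clock: 19.5
tcp_pos: [0.5208, -0.1001, 0.1997]
tool_rot: [-2.176, -2.266, 0.0]
ft_force: [-1.2, 0.3, -3.6]
opening: 0.0099
grip_force: 30.0
```

Run:
```python
from h import *
s,M,th=st()
c,im=snap("wrist","w5.png"); np.savez('w5.npz',im=im,c=np.array(c["cam_to_world"]))
t=np.array([.6448,-.0639]);y=1.608;Rm=np.array([[np.cos(y),-np.sin(y)],[np.sin(y),np.cos(y)]])
print('case pred',w2p(c,[np.r_[Rm@h+t,.097] for h in H]).round(1).tolist())
# cover in hand: axes of tool: cover x = tool x, cover y=-? ; handle x=-3mm at tcp
y=np.radians(th+90)-0; Rm=np.array([[np.cos(y),-np.sin(y)],[np.sin(y),np.cos(y)]]); t=s["tcp_pos"][:2]-Rm@[-.003,0]
print('cover pred',w2p(c,[np.r_[Rm@h+t,s["tcp_pos"][2]-.0257+.006] for h in H]).round(1).tolist())
hsv=cv2.cvtColor(im,cv2.COLOR_RGB2HSV)
# orange gasket: report mask bounding
m=cv2.inRange(hsv,(8,110,120),(28,255,255)); n,l,S,C=cv2.connectedComponentsWithStats(m)
for i in range(1,n):
    if S[i,4]>300: print(S[i],C[i].round(1))
```

```text
t 19.5 tcp [ 0.5208 -0.1001  0.1997] y-ang 2.32 z [-0.  0. -1.] open 0.0099 F [-1.2  0.3 -3.6] j [-0.28  0.34  1.72  0.    1.08 -0.32]
case pred [[500.2, 285.6], [436.1, 230.4], [578.3, 230.8], [486.8, 94.9], [562.6, 95.1]]
cover pred [[317.8, 397.7], [221.9, 329.3], [413.7, 329.2], [264.9, 152.7], [370.6, 152.7]]
[466  73  21  72 454] [475.  100.7]
[ 488   73   97   50 1194] [544.4  91.5]
[418 169  40  79 758] [437.7 217.1]
[452 180 132 114 938] [539.5 240.4]
[ 397  228   61   73 1785] [425.6 268.6]
[350 362   6  71 333] [352.3 399.7]
[613 420  27  42 537] [630. 444.]
[520 431  22  47 408] [529.1 447.4]
```

```bash
cat >> h.py <<'E'
def circ(im,u,r,w=26):
    x0,y0=int(u[0])-w,int(u[1])-w; g=cv2.cvtColor(im,cv2.COLOR_RGB2GRAY)[max(y0,0):y0+2*w,max(x0,0):x0+2*w]
    g=cv2.resize(g,None,fx=4,fy=4,interpolation=cv2.INTER_CUBIC)
    k=cv2.HoughCircles(g,cv2.HOUGH_GRADIENT_ALT,1.5,20,param1=150,param2=.5,minRadius=int(r*3),maxRadius=int(r*5.2))
    return [] if k is None else [[round(float(q[0]/4+max(x0,0)),1),round(float(q[1]/4+max(y0,0)),1),round(float(q[2]/4),1)] for q in k[0]]
E
python3 - <<'E'
from h import *
im=np.load('w5.npz')['im']
for u in [[500.2, 285.6], [436.1, 230.4], [578.3, 230.8], [486.8, 94.9], [562.6, 95.1]]: print('case',u,circ(im,u,9.4,22))
for u in [[317.8, 397.7], [221.9, 329.3], [413.7, 329.2], [264.9, 152.7], [370.6, 152.7]]: print('cover',u,circ(im,u,16,34))
a=im[:,:,::-1].copy()
for u in [[500.2, 285.6], [436.1, 230.4], [578.3, 230.8], [486.8, 94.9], [562.6, 95.1],[317.8, 397.7], [221.9, 329.3], [413.7, 329.2], [264.9, 152.7], [370.6, 152.7]]: cv2.drawMarker(a,tuple(int(round(v)) for v in u),(255,0,255),0,9,1)
cv2.imwrite('pics/w5a.png',cv2.resize(a[60:435,200:640],None,fx=1.6,fy=1.6,interpolation=cv2.INTER_CUBIC))
E
```

```text
case [500.2, 285.6] [[501.6, 285.9, 8.9]]
case [436.1, 230.4] [[436.1, 229.0, 9.1]]
case [578.3, 230.8] [[580.0, 228.6, 10.4]]
case [486.8, 94.9] [[488.0, 94.1, 10.5]]
case [562.6, 95.1] [[564.0, 92.5, 8.5]]
cover [317.8, 397.7] []
cover [221.9, 329.3] []
cover [413.7, 329.2] []
cover [264.9, 152.7] [[264.9, 150.6, 17.3]]
cover [370.6, 152.7] []
```

Wrist-camera circles put the case holes within 1 mm of the top-camera fit. I'll refit the case from them and compute the move.

Run:
```python
from h import *
c=get_calibration("wrist"); c["cam_to_world"]=np.load('w5.npz')['c']
P=np.array([p2w(c,*u,.097)[:2] for u in[(501.6,285.9),(436.1,229),(580,228.6),(488,94.1),(564,92.5)]])
t,a,r=fit2(H,P); print(t,a,r)
h=t+np.array([np.cos(a),np.sin(a)])*-.003; print(h)
print('coverhole z', [np.round(p2w(c,264.9,150.6,z)-p2w(c,264.9,152.7,z),4) for z in(.18,)])
go([h[0],h[1],.165],np.degrees(a)-90)
```

```text
[ 0.64537719 -0.06304676] 1.611344487711753 [0.00106694 0.0008443  0.00053061 0.00041763 0.00060622]
[ 0.6454988 -0.0660443]
coverhole z [array([-0.    ,  0.0009,  0.    ])]
t 19.55 tcp [ 0.5207 -0.0999  0.1996] y-ang 2.32 z [-0.  0. -1.] open 0.0092 F [ 0.1 -0.3 -4.1] j [-0.28  0.34  1.72 -0.    1.08 -0.32]
delta [0.0288 0.126  0.0346] turn 0.0
```

move_arm --deltas '[{"dx":0.001,"dy":0.005,"dz":0,"turn":0,"hand":1},{"dx":0.004,"dy":0.018,"dz":0,"turn":0,"hand":1},{"dx":0.008,"dy":0.036,"dz":0,"turn":0,"hand":1},{"dx":0.013,"dy":0.056,"dz":0,"turn":0,"hand":1},{"dx":0.018,"dy":0.078,"dz":0,"turn":0,"hand":1},{"dx":0.023,"dy":0.1,"dz":0.004,"turn":0,"hand":1},{"dx":0.026,"dy":0.115,"dz":0.012,"turn":0,"hand":1},{"dx":0.028,"dy":0.123,"dz":0.022,"turn":0,"hand":1},{"dx":0.029,"dy":0.126,"dz":0.03,"turn":0,"hand":1},{"dx":0.029,"dy":0.126,"dz":0.034,"turn":0,"hand":1}]'

```text
clock: 20.55
tcp_pos: [0.6447, -0.0648, 0.1644]
tool_rot: [-2.174, -2.265, 0.002]
ft_force: [0.5, 0.1, -3.8]
opening: 0.0097
grip_force: 30.0
```

Run:
```python
from h import *
s,M,th=st(); c,im=snap("wrist","w6.png"); c2,i2=snap("side","s6.png"); c3,i3=snap("top","t6.png")
y=np.radians(th+90); Rm=np.array([[np.cos(y),-np.sin(y)],[np.sin(y),np.cos(y)]]); t=s["tcp_pos"][:2]-Rm@[-.003,0]
W=[np.r_[Rm@h+t,s["tcp_pos"][2]-.0257+.006] for h in H]
a=im[:,:,::-1].copy()
for u in w2p(c,W): print(u.round(1),circ(im,u,16,34)); cv2.drawMarker(a,tuple(int(round(v)) for v in u),(255,0,255),0,9,1)
o=np.zeros((600,800,3),np.uint8); o[:440,:400]=cv2.resize(a[100:430,170:470],(400,440))
o[:440,400:]=cv2.resize(i2[180:378,290:470,::-1],(400,440)); o[440:,:400]=cv2.resize(i3[155:219,300:460,::-1],(400,160)); cv2.imwrite('pics/m6.png',o)
go([.6455,-.066,.133],2.32)
```

```text
t 20.55 tcp [ 0.6447 -0.0648  0.1644] y-ang 2.35 z [-0.002  0.    -1.   ] open 0.0097 F [ 0.5  0.1 -3.8] j [-0.17  0.58  1.43 -0.    1.13 -0.21]
[317.9 397.8] []
[222.  329.2] []
[413.9 329.3] []
[265.1 152.7] []
[370.7 152.7] [[370.5, 150.2, 17.1]]
t 20.7 tcp [ 0.6448 -0.0653  0.1656] y-ang 2.31 z [-0.001  0.    -1.   ] open 0.0096 F [ 0.5  0.3 -3.4] j [-0.17  0.58  1.43 -0.    1.13 -0.21]
delta [-0.0007  0.0007  0.0326] turn -0.0001
```

View pics/m6.png

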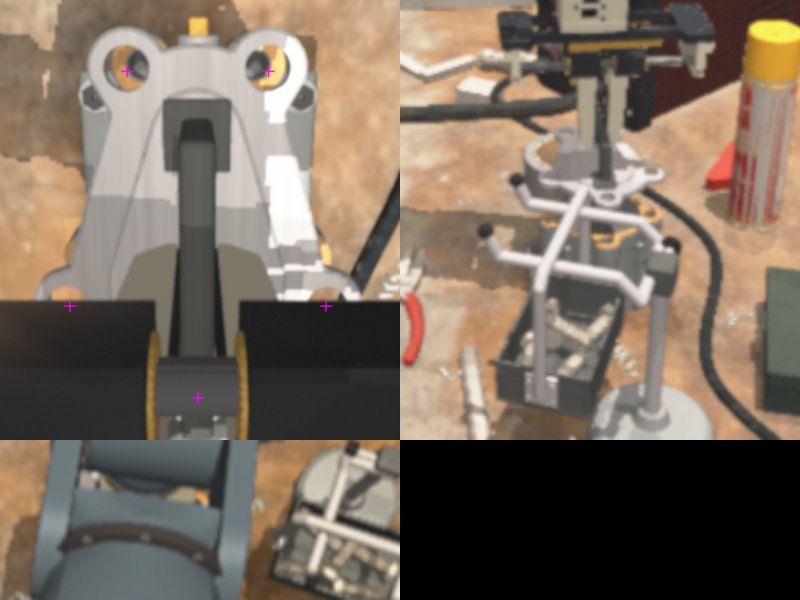

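The cover's holes line up symmetrically over the case holes (small-end holes at (125,70) and (268,70), case holes visible through them). The caddy hangs upright. I'll descend slowly to about 1 cm above the gasket.

move_arm --deltas '[{"dx":0,"dy":0,"dz":0.002,"turn":0,"hand":1},{"dx":-0.001,"dy":0.0005,"dz":0.006,"turn":0,"hand":1},{"dx":-0.001,"dy":0.0005,"dz":0.011,"turn":0,"hand":1},{"dx":-0.001,"dy":0.0005,"dz":0.016,"turn":0,"hand":1},{"dx":-0.001,"dy":0.0005,"dz":0.02,"turn":0,"hand":1},{"dx":-0.001,"dy":0.0005,"dz":0.024,"turn":0,"hand":1},{"dx":-0.001,"dy":0.0005,"dz":0.027,"turn":0,"hand":1},{"dx":-0.001,"dy":0.0005,"dz":0.029,"turn":0,"hand":1},{"dx":-0.001,"dy":0.0005,"dz":0.031,"turn":0,"hand":1},{"dx":-0.001,"dy":0.0005,"dz":0.031,"turn":0,"hand":1}]'

```text
clock: 21.7
tcp_pos: [0.6458, -0.0662, 0.1344]
tool_rot: [-2.176, -2.266, 0.0]
ft_force: [1.1, 0.1, -4.5]
opening: 0.0097
grip_force: 30.0
```

Run:
```python
from h import *
for i in range(3):
    s,M,th=st(); c,im=snap("wrist",f"w7{i}.png")
# final check: case dark/orange hole ring seen through the two small cover holes
y=np.radians(th+90); Rm=np.array([[np.cos(y),-np.sin(y)],[np.sin(y),np.cos(y)]]); t=s["tcp_pos"][:2]-Rm@[-.003,0]
U=w2p(c,[np.r_[Rm@h+t,s["tcp_pos"][2]-.0257+.006] for h in H])
a=1.6113; Rc=np.array([[np.cos(a),-np.sin(a)],[np.sin(a),np.cos(a)]]); V=w2p(c,[np.r_[Rc@h+[.6454,-.0630],.097] for h in H])
for i in(3,4): print('cover pred',U[i].round(1),'seen',circ(im,U[i],16,34),'case pred',V[i].round(1),'inner',circ(im,V[i],9.5,20))
e=[np.linalg.norm((Rm@h+t)-(Rc@h+[.6454,-.0630])) for h in H]; print('err',np.round(e,4),'clear',s["tcp_pos"][2]-.0257-.097)
```

```text
t 21.7 tcp [ 0.6458 -0.0662  0.1344] y-ang 2.32 z [-0.  0. -1.] open 0.0097 F [ 1.1  0.1 -4.5] j [-0.17  0.62  1.45 -0.    1.08 -0.21]
t 21.75 tcp [ 0.6459 -0.0662  0.1346] y-ang 2.32 z [-0. -0. -1.] open 0.0095 F [-0.3  0.4 -2.9] j [-0.17  0.62  1.45 -0.    1.08 -0.21]
t 21.8 tcp [ 0.646  -0.0663  0.1348] y-ang 2.32 z [ 0. -0. -1.] open 0.0097 F [-0.3  0.6 -3.6] j [-0.17  0.62  1.45 -0.    1.08 -0.21]
cover pred [264.9 152.8] seen [[264.5, 151.4, 17.3]] case pred [268.5 149.3] inner []
cover pred [370.6 152.8] seen [] case pred [365.1 149.2] inner []
err [0.0005 0.0005 0.0005 0.0005 0.0005] clear 0.01205186167428085
```

Held steady with about 12 mm clearance, an estimated hole error around 1 mm (4 mm allowed), and no contact force. Handing in.

```bash
python3 -c "
from bench import manip
print(manip.finish_job())"
```

```text
the job is handed in; nothing more can be done
None
```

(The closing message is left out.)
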